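Set the spring tape and gang up blanks for marking out

ROBOT

A 6-joint arm with a two-finger parallel gripper is mounted at the origin on a cart in front of the work surface, level with it; the furniture and walls round the work are solid. World frame = base frame: x ahead of the robot, y to its left, z up, the work surface at z = 0. Lengths are in m, angles in rad, forces in N, time in s.
With the tool pointing down it reaches from about 0.375 to 0.925 m from the base axis. Payload 5.7 kg.
Tool frame: the origin (TCP) lies midway between the tips of the shut fingers; the grasp point (between the pads) lies 19 mm behind it; z points along the fingers, y is the line along which they close (so a half turn about z gives the same grasp; the last joint's range is limited). The gripper opens to 88 mm and grips with 3 to 60 N. Pads are 20 mm wide; open, the fingers measure 115 mm over their backs; the gripper's body (75 mm by 178 mm) begins 61 mm behind the grasp point.
Start: joints at [1.219, 0.359, 1.51, -0, 1.272, -0.115], TCP at [0.141, 0.583, 0.198] pointing down, gripper open.
Joint ranges: [-2.97, 2.97], [-1.01, 2.36], [0.21, 2.38], [-0.96, 4.11], [0.2, 2.71], [-2.98, 2.98]. Speed limits (rad/s): [2.39, 2.39, 3.14, 3.14, 3.14, 3.14].

INTERFACE

Orientations are given as a unit quaternion [x, y, z, w].
In Python, from bench import move_ptp, servo_line, goto_joints, move_gripper, sleep, inverse_kinematics, capture, PlanningError, close_job, spot_in, silhouettes, current_clock, current_joint_pos, current_qvel, current_joint_torque, current_position, current_orientation, current_force, current_torque, current_finger_gap, current_grip_force gives the robot as it stands. Calls block until the motion is done:
- move_ptp(position, orientation): joint-space move of the TCP to a pose.
- servo_line(position, orientation=None, rate=0.15, contact_N=None): straight line of the TCP; orientation=None keeps the orientation; rate is the mean speed in m/s. With contact_N (N) it stops when the force on the tool has changed by that much, and returns True; else False.
- goto_joints(angles): joint-space move.
- move_gripper(opening): finger opening in m; the grip force is fixed at half the most; returns when the fingers have stopped.
- sleep(seconds).
- inverse_kinematics(position, orientation): joint angles nearest the present ones, or None.
- capture(name): name is "scene" or "top" or "wrist"; returns a dict with "image" (420x560x3 uint8, blue, green, red), "range_z" (420x560 float32, m along the optical axis (not along the pixel's ray), 0 where there is no reading), "intrinsics" (3x3 intrinsics, pixels), "R" (3x3) and "t" (3): a world point X has camera coordinates R X + t. Camera axes: x right, y down, z forward; pixel columns grow to the right and rows downward; lengths in m; the calibration is good to about 2 mm. A picture is of the moment at which its call begins.
A pose or a line that the arm cannot do raises PlanningError and nothing moves.
- close_job(): hands the job in; it is judged then, once.
Trained networks look in the newest picture that a camera, given by its name, has taken for a name from the list of things; names that differ only in an ending like _2 or _b are one class to them, and where a whole thing is asked for, a point or a joint stands for the part that bears it (a point fixed in the world has none). Each returns a list of dicts, best first, with "conf" (0 to 1); they miss things now and then, are a little off and sometimes report something else, mostly with a low value. They report only what shows in the picture. A call takes as long as a camera call.
- spot_in(camera, query): "xy" ([column, row] in pixels, amid what is visible of it).
- silhouettes(camera, query): "region" (420x560 bool, what is visible of it) and "xy" ([column, row] in pixels, amid what is visible of it).
Readings, each from a call of its own:
- current_clock(): time.
- current_joint_pos(): joint angles.
- current_qvel(): joint speeds.
- current_joint_torque(): joint torques, N m.
- current_position(): TCP position.
- current_orientation(): TCP orientation.
- current_force(): force on the tool from outside, world axes, zero at the start.
- current_torque(): the same for the moment, N m.
- current_finger_gap(): finger opening in m.
- current_grip_force(): force on a finger pad.
Only numpy, scipy, OpenCV 4.12 (cv2) and the standard library are available. Lean on these libraries where they do the work, as an engineer would, in place of code of your own. Each camera call takes 0.05 s, during which the arm holds its last target. There are 200 camera calls.

TASK

Get the marking-out board ready: stand the tape measure in its channel with the hook dropped over the far side of the end batten, draw the case back by its open lever fin against the spring until its front face is level with the marker tab, and lock it there by swinging the lever right round to the side. Then lay every loose wooden blank flat on the open part of the board beside the channel, square to the batten and butted up against it, not overlapping. Leave the tin, the short block and the rest alone.

Things in the scene. Friction and masses are not known exactly. Their poses are not given: they have to be found in the camera images.
- marking_board: Fixed plywood marking-out board, 250 (x) x 270 (y) x 10 mm, flat on the bench; its top face is at z = +10 mm of its frame. Origin on the bench; x edges at +-125 mm, y edges at +125 and -145 mm; +x points to the batten end (away from the robot). The blanks go on the open area between the channel's step (y = -56 mm) and the y = +125 mm edge.
- batten_mid (a point): Middle of the top of the dark end batten: it runs the full width of the board along y, 8 mm thick, faces at x = +105 and +113 mm of the board, top at z = 26 mm (16 mm above the board's face). Axes as the board.
- channel_mid (a point): On the floor of the tape channel (board's top face), at its middle, x = -20, y = -105 mm of the board. The channel runs along x for 200 mm (board x = -120 to +80 mm) between two dark walls 38 mm apart inside, with lips splayed outward on top; lip tops 30 mm above the floor, outermost 31 mm from the centre line. A low step, 6 mm high, lies outside the +y wall, out to y = -56 mm of the board.
- marker_top (a point): Centre of the top of the marker tab, a thin upright aluminium tab (6 mm along x, 42 mm tall above the board) with a small block half-way up, fixed to the outer (-y) wall of the channel; axes parallel to the board's. It shows where the front of the tape case is to stand.
- tape_centre (a point): Spring tape measure, yellow case 78 (x) x 34 (y) x 54 mm (z), loose, about 0.5 kg; starts standing upright on the board. This point is the case centre, 27 mm above its underside; +x points out of its nose (blade side), z up. The upper part spans x = -39 to +31 mm. It can be gripped across y at its middle; the open lever lies above the case within y = +-7 mm, its top 91 mm above the underside.
- tape_nose (a point): Middle of the front (nose) face of the tape case, 39 mm ahead of its centre; axes as the case.
- tape_hook (a point): Centre of the steel hook on the blade's end: a flange 3 mm thick (x), 24 wide (y), 20 tall (z), hanging down, its lower edge 2 mm above the level of the case's underside. With the blade home its inner face is 22 mm ahead of the nose, so the batten fits between. The blade's underside is 18 mm above the case's underside. Axes as the case.
- tape_blade (a joint): How far the blade is drawn out of the case, m: 0 fully home, at most 0.14. A spring pulls it home with 2.4 N at 0 rising to 3.4 N at 0.12; it snaps home if let go with the lever open.
- tape_lever (a joint): Lock lever on top of the tape case, rad: 0 open (lies along the case, pointing to its tail, blade free), 1.4 locked (swung level to the case's -y side; an inner brake holds the blade). It turns about a vertical pivot 24 mm ahead of the case centre, anticlockwise from above to lock. Stays where left; needs under 0.15 N m.
- lever_grip (a point): Middle of the lever's upright black grip fin: 36 mm long, 10 mm thick, its underside 5 mm and its top 37 mm above the case's top. This point is 36 mm from the pivot and 28 mm above the case's top. Frame turns with the lever: -x points from the pivot along the fin, y across its thickness.
- blank_0_mid (a point): Wooden blank (plain stick), 35 (x) x 200 (y) x 20 mm (z), loose, about 0.09 kg, lying flat on the bench; this is its centre, 10 mm above its underside, y along its length. Two or three of the three alike are present.
- blank_1_mid (a point): Wooden blank (plain stick), 35 (x) x 200 (y) x 20 mm (z), loose, about 0.09 kg, lying flat on the bench; this is its centre, 10 mm above its underside, y along its length. Two or three of the three alike are present.
- blank_2_mid (a point): Wooden blank (plain stick), 35 (x) x 200 (y) x 20 mm (z), loose, about 0.09 kg, lying flat on the bench; this is its centre, 10 mm above its underside, y along its length. Two or three of the three alike are present.
- wax_pot: Bystander: loose round tin, 78 mm across, 34 mm high; origin under its centre. Leave alone.
- block_short: Bystander: loose short wood block, 60 x 90 x 45 mm, behind the board; origin under its centre. Leave alone.

How it is judged:
By the outcome, as a careful person would: the job done as asked, in the order asked, and still so for the second after the job is handed in, with the robot touching nothing.
Of blank_0, blank_1, blank_2 only 2 to 3 are there at a start; the rules pass over those that are not, and their reading is None.
At some moment in a run one of blank_0, blank_1, blank_2 may be knocked a few centimetres aside while the robot is not near it.
It also fails if it takes over 210 s, if anything falls off the work surface, if the arm or the gripper's body presses on something with over 40 N, if the wrist force passes 120 N, or if a joint passes its speed limit or range.

## Working session

There is one attempt and no reset: what is moved stays moved. The work goes in short steps, each a Python script; the robot and the scene stay as the last script left them, time stands still between calls to the robot, and variables do not carry over. Pictures are saved under pics/ and viewed, at most 14 in all, crops included, and the job is handed in when it is done.

```bash
ls; mkdir -p pics; cat > h.py <<'E'
import numpy as np, cv2
from bench import *
from scipy.spatial.transform import Rotation as Ro
def down(yaw):  # tool z down, tool y axis at angle yaw(+90) in world
    # tool x at heading yaw, z down
    c,s=np.cos(yaw),np.sin(yaw)
    return Ro.from_matrix(np.array([[c,s,0],[s,-c,0],[0,0,-1.]])).as_quat()
def cloud(c):
    K=c["intrinsics"];z=c["range_z"];v,u=np.mgrid[:z.shape[0],:z.shape[1]]
    P=np.stack([(u-K[0,2])*z/K[0,0],(v-K[1,2])*z/K[1,1],z],-1)
    W=(P-c["t"])@c["R"]
    W[z==0]=np.nan
    return W
def proj(c,X):
    p=c["R"]@np.asarray(X)+c["t"];p=c["intrinsics"]@p
    return p[:2]/p[2]
def ray(c,uv,z):
    K=c["intrinsics"];d=c["R"].T@np.linalg.solve(K,[uv[0],uv[1],1.]);o=-c["R"].T@c["t"]
    return o+d*(z-o[2])/d[2]
E
python3 - <<'E'
from h import *
np.set_printoptions(precision=4,suppress=True)
for n in("top","scene"):
    c=capture(n);cv2.imwrite(f"pics/{n}0.png",c["image"]);W=cloud(c)
    print(n,-c["R"].T@c["t"],c["R"][2],c["intrinsics"][0,0])
    for q in("marking_board","tape_centre","tape_hook","tape_nose","tape_lever","lever_grip","blank_0_mid","wax_pot","block_short","batten_mid","marker_top","channel_mid"):
        for d in spot_in(n,q)[:4]:
            u,v=np.round(d["xy"]).astype(int);print(q,round(d["conf"],2),u,v,W[v,u])
print(current_position(),current_orientation(),down(0))
E
```

```text
pics
top [0.4863 0.0542 1.2166] [ 0.0538 -0.023  -0.9983] 403.8877747348512
marking_board 0.65 382 228 [ 0.4936 -0.2705  0.0103]
marking_board 0.43 170 263 [0.405  0.3607 0.018 ]
marking_board 0.28 366 246 [ 0.4431 -0.207   0.0694]
tape_centre 0.57 364 246 [ 0.443  -0.2028  0.0624]
tape_hook 0.59 355 230 [ 0.4894 -0.1841  0.0346]
tape_nose 0.6 364 247 [ 0.4401 -0.203   0.0612]
tape_lever 0.71 369 248 [ 0.4385 -0.2087  0.0977]
lever_grip 0.72 368 250 [ 0.4319 -0.2112  0.074 ]
wax_pot 0.92 135 177 [0.6589 0.4569 0.0324]
block_short 0.93 310 159 [ 0.6964 -0.0544  0.0654]
batten_mid 0.69 382 228 [ 0.4936 -0.2705  0.0103]
marker_top 0.25 364 246 [ 0.443  -0.2028  0.0624]
channel_mid 0.62 381 230 [ 0.4877 -0.2686  0.0053]
channel_mid 0.28 310 157 [ 0.7021 -0.0545  0.0656]
scene [ 1.1615 -0.4584  1.2931] [-0.4202  0.3377 -0.8423] 448.5829674235605
marking_board 0.83 195 260 [ 0.4894 -0.2797  0.0117]
tape_hook 0.18 197 258 [ 0.4884 -0.2711  0.0133]
tape_nose 0.74 202 234 [ 0.4531 -0.2192  0.0612]
lever_grip 0.44 199 223 [ 0.4388 -0.2126  0.1034]
wax_pot 0.87 396 173 [0.6685 0.4475 0.0351]
block_short 0.91 292 263 [ 0.7146 -0.068   0.069 ]
batten_mid 0.84 195 258 [ 0.4839 -0.2759  0.0125]
channel_mid 0.65 217 240 [ 0.4883 -0.1899  0.0372]
channel_mid 0.64 198 256 [ 0.4829 -0.2643  0.0103]
[0.1407 0.5832 0.1976] [ 0.1181  0.993  -0.0001 -0.    ] [1. 0. 0. 0.]
```

```bash
python3 - <<'E'
import cv2
a=cv2.imread("pics/top0.png")[110:330,80:480];cv2.imwrite("pics/a.png",cv2.resize(a,None,fx=2,fy=2,interpolation=2))
a=cv2.imread("pics/scene0.png");cv2.imwrite("pics/b.png",cv2.resize(a,None,fx=1.42,fy=1.42))
E
```

```text
(no output)
```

View pics/a.png

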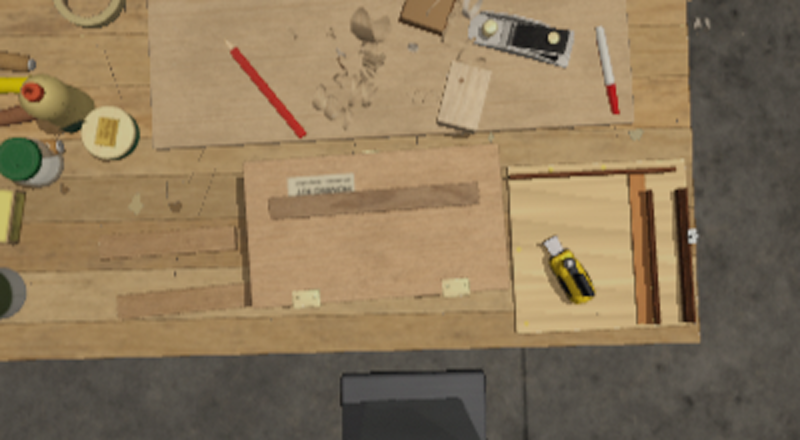

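View pics/b.png

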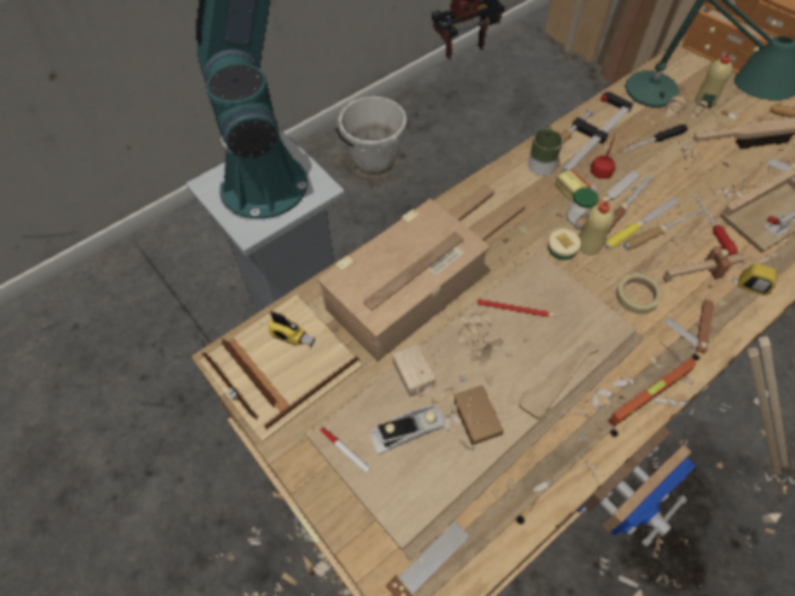

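The top view shows the board at right (crop px 510–700, 160–330) with the tape at (570,270), a box in the middle, and two likely blanks left of the box at (165,243) and (180,300). Next I'll check heights.

```bash
python3 - <<'E'
from h import *
np.set_printoptions(precision=4,suppress=True)
c=capture("top");W=cloud(c)
full=lambda p:(80+p[0]//2,110+p[1]//2)
def pt(n,p):
    u,v=full(p);print(n,W[v,u])
for n,p in dict(lid=(300,250),lidstick=(375,200),b1=(200,243),b2=(180,298),between=(180,270),c1=(150,235),boardTL=(515,170),board=(600,200)).items(): pt(n,p)
Z=W[...,2]
# height map picture of left area & board
im=np.nan_to_num(np.clip((Z+0.01)/0.12,0,1)*255).astype(np.uint8)
a=cv2.resize(im[110:330,80:480],None,fx=2,fy=2,interpolation=0);cv2.imwrite("pics/hm.png",cv2.applyColorMap(a,cv2.COLORMAP_JET))
for q in("blank_0_mid",):
    for d in silhouettes("top",q):
        P=W[d["region"]];print(d["conf"],d["xy"],d["region"].sum(),np.nanmedian(P,0))
        print(cv2.minAreaRect(P[:,:2][~np.isnan(P[:,0])].astype(np.float32)))
E
```

```text
lid [nan nan nan]
lidstick [0.5476 0.0711 0.1423]
b1 [0.4981 0.3304 0.0194]
b2 [0.4166 0.3612 0.0157]
between [ 0.4572  0.365  -0.0004]
c1 [0.5116 0.404  0.0175]
boardTL [ 0.5956 -0.1378  0.0114]
board [ 0.5479 -0.2668  0.0087]
```

View pics/hm.png

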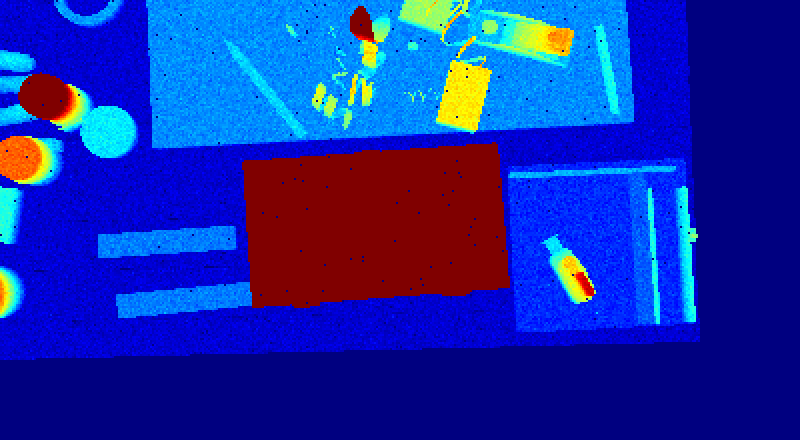

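```bash
python3 - <<'E'
from h import *
np.set_printoptions(precision=4,suppress=True)
c=capture("top");W=cloud(c);Z=W[...,2]
u0,v0,u1,v1=200,180,332,265
L=W[v0:v1,u0:u1].reshape(-1,3);L=L[L[:,2]>0.11]
print("lid z pct",np.percentile(L[:,2],[1,5,25,50,75,95,99]), L.min(0),L.max(0))
p=current_position()
move_ptp([0.25,0.42,0.36],down(np.pi/2)); 
move_ptp([0.45,-0.25,0.36],down(0))
c=capture("wrist");cv2.imwrite("pics/w1.png",c["image"]);W=cloud(c);print(-c["R"].T@c["t"],c["R"])
np.savez("w1.npz",W=W,**c)
for q in("tape_centre","tape_hook","tape_nose","lever_grip","marker_top","batten_mid"):
    for d in spot_in("wrist",q)[:3]:
        u,v=np.round(d["xy"]).astype(int);print(q,round(d["conf"],2),u,v,W[v,u])
print(current_joint_pos(),current_clock())
E
```

```text
lid z pct [0.1286 0.1301 0.1321 0.1337 0.1355 0.1415 0.1438] [ 0.4081 -0.101   0.123 ] [0.6237 0.2478 0.1474]
[ 0.5186 -0.2482  0.5466] [[ 0.0011 -1.      0.0004]
 [-0.968  -0.0009  0.2511]
 [-0.2511 -0.0007 -0.968 ]]
tape_centre 0.71 254 176 [ 0.4441 -0.2117  0.0682]
tape_hook 0.53 240 145 [ 0.4832 -0.1897  0.0317]
tape_nose 0.7 254 173 [ 0.4481 -0.2118  0.0678]
lever_grip 0.88 254 183 [ 0.4396 -0.2138  0.0977]
marker_top 0.58 378 141 [ 0.4896 -0.3845  0.042 ]
[-0.6408  0.1232  1.4347  0.      1.5837  0.9294] 5.2833
```

View pics/w1.png

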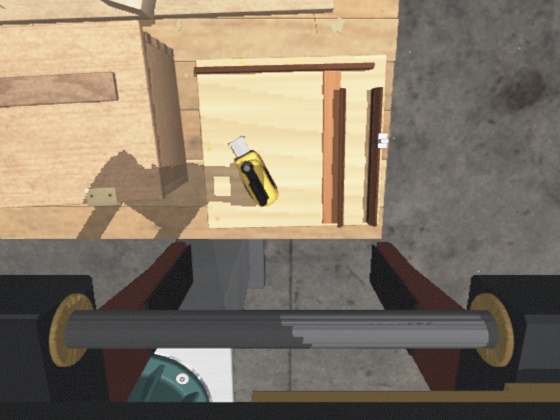

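The wrist view shows batten along the top (195–375, 68), channel walls at columns 340 and 375, marker at (382,140), and the tape at (255,180) pointing up-left.

```bash
python3 - <<'E'
from h import *
np.set_printoptions(precision=4,suppress=True)
d=np.load("w1.npz");W=d["W"];im=d["image"]
P=W.reshape(-1,3);ok=~np.isnan(P[:,0])
def sel(lo,hi):
    m=ok&(P[:,0]>lo[0])&(P[:,0]<hi[0])&(P[:,1]>lo[1])&(P[:,1]<hi[1])&(P[:,2]>lo[2])&(P[:,2]<hi[2]);return P[m]
b=sel([.57,-.42,.019],[.63,-.11,.035]);print("batten",len(b),b.min(0),b.max(0));r=cv2.minAreaRect(b[:,:2].astype(np.float32));print(r,np.median(b[:,2]))
yb=np.polyfit(b[:,1],b[:,0],1);print("batten fit x=a*y+b",yb,np.degrees(np.arctan(yb[0])))
for nm,lo,hi in(("wall+",[.37,-.345,.03],[.58,-.3,.05]),("wall-",[.37,-.41,.03],[.58,-.345,.05])):
    w=sel(lo,hi);f=np.polyfit(w[:,0],w[:,1],1);print(nm,len(w),w.min(0),w.max(0),cv2.minAreaRect(w[:,:2].astype(np.float32)),np.degrees(np.arctan(f[0])),np.median(w[:,2]))
bd=sel([.34,-.46,.005],[.64,-.1,.014]);print("board",cv2.minAreaRect(bd[:,:2].astype(np.float32)),np.median(bd[:,2]))
t=sel([.38,-.28,.045],[.53,-.15,.075]);print("case",len(t),cv2.minAreaRect(t[:,:2].astype(np.float32)),np.percentile(t[:,2],[5,50,95]))
t=sel([.38,-.28,.08],[.53,-.15,.12]);print("lever",len(t),cv2.minAreaRect(t[:,:2].astype(np.float32)),np.percentile(t[:,2],[5,50,95]))
h=sel([.46,-.24,.022],[.55,-.15,.042]);print("hook",len(h),cv2.minAreaRect(h[:,:2].astype(np.float32)),np.percentile(h[:,2],[5,50,95]))
m=sel([.46,-.42,.042],[.52,-.36,.07]);print("marker",len(m),np.median(m,0),m.min(0),m.max(0))
E
```

```text
batten 1201 [ 0.5811 -0.3753  0.019 ] [ 0.5942 -0.1269  0.0297]
((0.5882366895675659, -0.2510812282562256), (0.00851848442107439, 0.24842432141304016), 1.4003931283950806) 0.025436141558222918
batten fit x=a*y+b [-0.0241  0.5817] -1.3820737280785984
wall+ 820 [ 0.3702 -0.3418  0.03  ] [ 0.5608 -0.3277  0.0414] ((0.46549174189567566, -0.3346938192844391), (0.19057072699069977, 0.010508395731449127), 1.4796557426452637) 1.3385314124065824 0.03723082507893809
wall- 1139 [ 0.3702 -0.3961  0.03  ] [ 0.5622 -0.3763  0.0498] ((0.4662451148033142, -0.38747739791870117), (0.1921340823173523, 0.018543273210525513), 1.2611955404281616) 1.2611527374598657 0.03665743398989935
board ((0.479202002286911, -0.24957482516765594), (0.2501826286315918, 0.29945245385169983), 1.4085612297058105) 0.009644330761071516
case 865 ((0.4317896366119385, -0.21408593654632568), (0.07186339795589447, 0.03557592257857323), 28.061925888061523) [0.0516 0.0611 0.0723]
lever 260 ((0.42563509941101074, -0.2176424264907837), (0.03588217496871948, 0.010101104155182838), 28.145811080932617) [0.0844 0.0996 0.1014]
hook 350 ((0.47217974066734314, -0.19424113631248474), (0.043516818434000015, 0.03100176714360714), 28.26630210876465) [0.0302 0.0321 0.0414]
marker 77 [ 0.4902 -0.3884  0.0497] [ 0.4813 -0.3951  0.042 ] [ 0.4993 -0.3838  0.0528]
```

```bash
python3 - <<'E'
from h import *
np.set_printoptions(precision=4,suppress=True,linewidth=150)
d=np.load("w1.npz");W=d["W"];P=W.reshape(-1,3);P=P[~np.isnan(P[:,0])]
a=.0241;ex=np.array([np.cos(a),np.sin(a)]);ey=np.array([-ex[1],ex[0]])
O=np.array([.5882,-.2511])-.109*ex   # y provisional
X=(P[:,:2]-O)@ex;Y=(P[:,:2]-O)@ey;Z=P[:,2]
print("O",O)
m=(X>-90)&(X>-.09)&(X<-.02)
for y in np.arange(-.16,.16,.002):
    k=m&(abs(Y-y)<.001)
    if k.sum()>3 and (y<-.05 or y>.1): print(round(y,3),k.sum(),np.percentile(Z[k],[10,50,90]))
k=(abs(Y)<.02)
print("x prof")
for x in list(np.arange(-.14,-.11,.002))+list(np.arange(.096,.134,.002)):
    q=k&(abs(X-x)<.001)
    if q.sum()>2: print(round(x,3),q.sum(),np.median(Z[q]))
q=(X>-.04)&(X<.05)&(Y<-.115)&(Y>-.17)&(Z>.045);print("marker",np.c_[X[q],Y[q],Z[q]][np.argsort(-Z[q])][::3])
E
```

```text
O [ 0.4792 -0.2537]
-0.156 10 [-0.0025 -0.0013 -0.0009]
-0.154 46 [-0.0021 -0.0005  0.0002]
-0.152 59 [-0.0011 -0.0001  0.0009]
-0.15 54 [-0.0016 -0.0003  0.0009]
-0.148 40 [-0.0017 -0.0001  0.0012]
-0.144 53 [0.0084 0.0094 0.0108]
-0.142 8 [0.0098 0.0104 0.0112]
-0.136 8 [0.0357 0.0364 0.0366]
-0.134 48 [0.0369 0.038  0.0389]
-0.132 69 [0.0372 0.0386 0.0399]
-0.13 88 [0.0352 0.0369 0.0387]
-0.128 86 [0.0322 0.0342 0.0363]
-0.126 96 [0.0289 0.0312 0.0332]
-0.124 202 [0.0093 0.0179 0.0283]
-0.122 57 [0.0086 0.0097 0.0107]
-0.12 57 [0.0084 0.0097 0.0108]
-0.118 64 [0.0084 0.0094 0.0104]
-0.116 56 [0.0084 0.0094 0.0109]
-0.114 53 [0.0085 0.0096 0.0105]
-0.112 66 [0.0087 0.0096 0.011 ]
-0.11 54 [0.0088 0.0098 0.0109]
-0.108 59 [0.0086 0.0098 0.011 ]
-0.106 60 [0.0082 0.0095 0.0112]
-0.104 60 [0.0083 0.01   0.0107]
-0.102 56 [0.0084 0.0097 0.0109]
-0.1 56 [0.0083 0.0095 0.0108]
-0.098 63 [0.0084 0.0097 0.011 ]
-0.096 59 [0.0086 0.0098 0.0107]
-0.094 56 [0.0087 0.01   0.0108]
-0.092 55 [0.0082 0.01   0.0109]
-0.09 42 [0.009  0.0099 0.0111]
-0.086 30 [0.0281 0.0294 0.0306]
-0.084 48 [0.0306
[... 2284 characters left out ...]
02786
0.116 43 0.009755070410104878
0.118 42 0.009879445938714804
0.12 45 0.009846118756255733
0.122 38 0.009928825172943898
0.124 37 0.009262859691728575
0.126 17 -0.0010163955138273982
0.128 42 -0.0004176593625554009
0.13 40 -0.00042347101674053834
0.132 45 -0.00038575020052954465
0.134 41 -0.000540008040268462
marker [[ 0.0064 -0.1337  0.0528]
 [ 0.0064 -0.1351  0.0527]
 [ 0.0077 -0.1365  0.0521]
 [ 0.0077 -0.1338  0.052 ]
 [ 0.0062 -0.1408  0.0519]
 [ 0.009  -0.1352  0.0517]
 [ 0.0089 -0.1394  0.0516]
 [ 0.0104 -0.1352  0.0514]
 [ 0.0103 -0.138   0.0513]
 [ 0.0062 -0.1383  0.0512]
 [ 0.0048 -0.1398  0.0509]
 [ 0.0062 -0.137   0.0507]
 [ 0.0049 -0.1358  0.0502]
 [ 0.0089 -0.131   0.0471]]
```

```bash
cat >> h.py <<'E'
np.set_printoptions(precision=4,suppress=True,linewidth=150)
A=.0241;EX=np.array([np.cos(A),np.sin(A)]);EY=np.array([-EX[1],EX[0]]);OB=np.array([.4792,-.2537])
def B(x,y,z): return np.r_[OB+x*EX+y*EY,z]
def toB(p): d=np.asarray(p)[...,:2]-OB; return np.stack([d@EX,d@EY],-1)
CY=-.1055
def st(): print("t %.1f gap %.4f grip %.1f"%(current_clock(),current_finger_gap(),current_grip_force()),"F",np.array(current_force()),"B",toB(current_position()),"z",current_position()[2])
E
python3 - <<'E'
from h import *
h=np.array([np.cos(.49),np.sin(.49)]);c=np.array([.4358,-.2121])
move_gripper(.07)
move_ptp([*c,.16],down(.49))
servo_line([*c,.0435],rate=.12,contact_N=6);st()
move_gripper(.02);st()
servo_line([*c,.105],rate=.12);st()
servo_line(B(.058,CY,.105),down(A),rate=.12);st()
c=capture("wrist");cv2.imwrite("pics/w2.png",c["image"]);np.savez("w2.npz",W=cloud(c),**c)
E
```

```text
t 7.7 gap 0.0697 grip 0.0 F [ 0.7816  0.2057 -0.2543] B [-0.0418  0.0422] z 0.04415613380087304
t 8.6 gap 0.0202 grip 0.0 F [-0.0143 -0.5971  0.4888] B [-0.0424  0.0427] z 0.04347184303605634
t 9.3 gap 0.0200 grip 0.0 F [-1.0456 -0.3267  0.6562] B [-0.0427  0.0428] z 0.1047332392710022
t 10.9 gap 0.0199 grip 0.0 F [ 0.2771 -0.8621 -0.1314] B [ 0.0576 -0.1049] z 0.10500385160044591
```

View pics/w2.png

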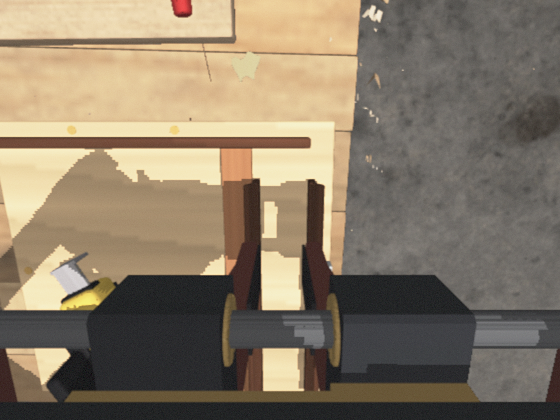

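The image shows the channel between the shut-ish fingers and the tape still on the board at lower left (75,290): the grasp missed. I'll look again.

```bash
cat > look.py <<'E'
from h import *
def tape(c=None,n="wrist"):
    c=c or capture(n);W=cloud(c);out={}
    for q in("tape_centre","lever_grip","tape_hook"):
        for d in silhouettes(n,q)[:1]:
            P=W[d["region"]];P=P[~np.isnan(P[:,0])];out[q]=(d["conf"],P)
            print(q,round(d["conf"],2),len(P),np.median(P,0))
    W=W.reshape(-1,3);W=W[~np.isnan(W[:,0])]
    return c,W
E
python3 - <<'E'
from look import *
servo_line(B(.058,CY,.2),rate=.2);move_ptp([.42,-.24,.36],down(0))
c,W=tape();cv2.imwrite("pics/w3.png",c["image"])
bb=toB(W);inb=(bb[:,0]>-.12)&(bb[:,0]<.1)&(bb[:,1]>-.05)&(bb[:,1]<.12)
for lo,hi in((.045,.075),(.085,.12),(.022,.042)):
    k=inb&(W[:,2]>lo)&(W[:,2]<hi);print(lo,k.sum(),cv2.minAreaRect(W[k,:2].astype(np.float32)),np.percentile(W[k,2],[5,50,95]))
E
```

```text
tape_centre 0.66 534 [ 0.4378 -0.2129  0.074 ]
lever_grip 0.85 535 [ 0.4378 -0.2127  0.0745]
tape_hook 0.53 180 [ 0.4805 -0.1879  0.0318]
0.045 933 ((0.4316379725933075, -0.21417617797851562), (0.0718713253736496, 0.03532632440328598), 28.438350677490234) [0.0527 0.0611 0.0725]
0.085 245 ((0.4255848228931427, -0.21761932969093323), (0.03591759502887726, 0.01008416898548603), 28.234865188598633) [0.0906 0.1    0.1016]
0.022 400 ((0.4460495412349701, -0.2077341377735138), (0.10248321294784546, 0.03417791798710823), 31.991186141967773) [0.03   0.0323 0.0415]
```

View pics/w3.png

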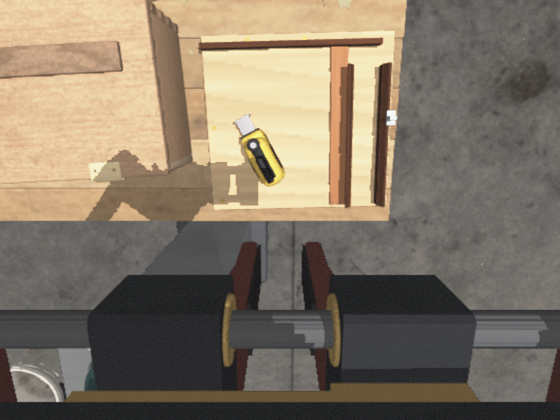

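```bash
python3 - <<'E'
from h import *
c=capture("wrist");p=current_position();print(p,current_finger_gap())
for dz in(0,.019,.04): print(dz,[proj(c,p+np.array([0,s,dz])) for s in(.0,.01,-.01)])
W=cloud(c)
for u,v in((250,246),(256,246),(312,246),(306,246),(248,260),(310,260),(230,330),(290,330),(238,300)): print(u,v,W[v,u],W[v,u]-p)
E
```

```text
[ 0.4202 -0.2403  0.3587] 0.020194573576775777
0 [array([282.5663, 245.7709]), array([264.6705, 245.7746]), array([300.464 , 245.7671])]
0.019 [array([282.6958, 258.812 ]), array([262.9643, 258.8153]), array([302.4297, 258.8087])]
0.04 [array([282.874, 276.737]), array([260.6192, 276.7395]), array([305.1317, 276.7345])]
250 246 [ 0.4311 -0.225   0.3886] [0.0109 0.0154 0.03  ]
256 246 [ 0.4312 -0.2278  0.3887] [0.011  0.0126 0.03  ]
312 246 [ 0.4315 -0.2539  0.3897] [ 0.0113 -0.0136  0.0311]
306 246 [ 0.4315 -0.2511  0.3897] [ 0.0113 -0.0108  0.031 ]
248 260 [ 0.4315 -0.2257  0.4065] [0.0113 0.0147 0.0479]
310 260 [ 0.4317 -0.2517  0.4068] [ 0.0115 -0.0113  0.0482]
230 330 [ 0.4468 -0.2291  0.4806] [0.0266 0.0113 0.1219]
290 330 [ 0.4464 -0.2414  0.4801] [ 0.0262 -0.0011  0.1214]
238 300 [ 0.431  -0.2253  0.4393] [0.0108 0.015  0.0807]
```

```bash
python3 - <<'E'
from h import *
def prof(tag):
    c=capture("wrist");p=current_position();W=cloud(c)-p;k=(abs(W[...,0])<.04)&(abs(W[...,1])<.08)&(W[...,2]>-.05)&(W[...,2]<.1)
    print(tag,k.sum());
    Q=W[k];v,u=np.where(k)
    for r in range(200,262,6):
        j=abs(v-r)<1
        if j.sum(): print(r,j.sum(),u[j].min(),u[j].max(),Q[j].min(0),Q[j].max(0))
    return c
prof("gap.02")
move_gripper(.0);print(current_finger_gap(),current_orientation());c=prof("shut");cv2.imwrite("pics/w4.png",cv2.resize(c["image"][180:300,200:370],None,fx=4,fy=4))
E
```

```text
gap.02 3872
242 22 244 317 [ 0.0108 -0.0165  0.0239] [0.0116 0.0186 0.0262]
248 40 240 321 [ 0.0093 -0.0175  0.0281] [0.0117 0.0197 0.0347]
254 45 238 323 [ 0.0045 -0.0177  0.0238] [0.0118 0.0197 0.0422]
260 49 236 324 [ 0.0017 -0.0173  0.0247] [0.0117 0.0199 0.0487]
0.0008527880333697392 [1.     0.     0.0001 0.0001]
shut 1848
242 22 264 297 [ 0.0107 -0.0068  0.024 ] [0.0116 0.0091 0.0265]
248 38 261 300 [ 0.0094 -0.0079  0.0289] [0.0116 0.0101 0.0347]
254 42 260 301 [ 0.0087 -0.0079  0.0347] [0.0116 0.0102 0.0422]
260 44 259 302 [ 0.0061 -0.0078  0.0357] [0.0117 0.0101 0.0492]
```

View pics/w4.png

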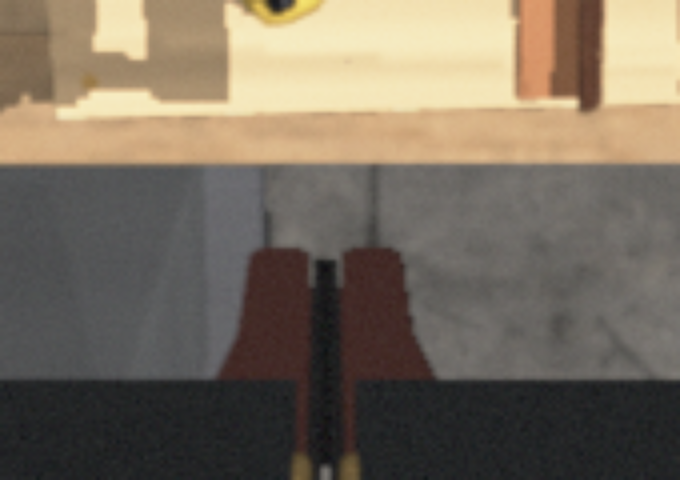

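```bash
python3 - <<'E'
from h import *
d=np.load("w1.npz");W=d["W"]-np.array([.45,-.25,.36])
for u,v in((130,285),(50,285),(50,300),(20,280),(50,330),(130,330),(280,330),(500,290),(280,400),(400,400),(110,350),(175,260)): print(u,v,W[v,u])
d=np.load("w2.npz");W=d["W"]-B(.058,CY,.105)
for u,v in((150,280),(150,300),(150,340),(400,290),(280,395),(280,330)): print(u,v,W[v,u])
E
```

```text
130 285 [0.0117 0.0553 0.0717]
50 285 [0.0332 0.0527 0.1152]
50 300 [0.0334 0.0482 0.1222]
20 280 [0.0333 0.061  0.1128]
50 330 [0.028  0.0477 0.1244]
130 330 [0.0264 0.033  0.1219]
280 330 [0.0263 0.002  0.1218]
500 290 [ 0.0335 -0.045   0.1179]
280 400 [0.0195 0.0019 0.1333]
400 400 [ 0.019  -0.02    0.1327]
110 350 [0.0093 0.0471 0.1049]
175 260 [0.0097 0.0476 0.0438]
150 280 [0.0315 0.0325 0.1119]
150 300 [0.0319 0.0289 0.1217]
150 340 [0.0269 0.0271 0.1278]
400 290 [ 0.0337 -0.0227  0.1185]
280 395 [0.0177 0.0022 0.1308]
280 330 [0.0257 0.0024 0.1218]
```

The true fingertips are about 23 mm above the reported TCP, since pads and body all appear shifted by the same amount in the wrist cloud. I'll compensate for that and retry.

```bash
cat >> h.py <<'E'
OFF=np.array([-.001,-.001,-.0235])   # reported TCP - true tip (tool down)
def T(p): return np.asarray(p)+OFF
E
python3 - <<'E'
from h import *
c=np.array([.4358,-.2121])
move_gripper(.07)
move_ptp(T([*c,.16]),down(.49))
print(servo_line(T([*c,.044]),rate=.1,contact_N=6));st()
move_gripper(.02);st()
servo_line(T([*c,.105]),rate=.12);st()
servo_line(T(B(.058,CY,.105)),down(A),rate=.12);st()
c=capture("wrist");cv2.imwrite("pics/w5.png",c["image"]);np.savez("w5.npz",W=cloud(c),**c)
W=cloud(c)
for q in("tape_hook","tape_nose","tape_centre"):
  for d in spot_in("wrist",q)[:1]:
    u,v=np.round(d["xy"]).astype(int);print(q,d["conf"],u,v,toB(W[v,u]),W[v,u][2])
E
```

```text
False
t 16.8 gap 0.0705 grip 0.0 F [ 1.0457 -0.355   0.5181] B [-0.043   0.0414] z 0.020974913028022103
t 17.4 gap 0.0342 grip 30.0 F [ 0.1406 -0.6292  0.1659] B [-0.0431  0.0414] z 0.020619277620281276
t 18.1 gap 0.0334 grip 30.0 F [ 0.0333 -0.1023 -4.7387] B [-0.044   0.0421] z 0.08097425056807217
t 19.7 gap 0.0339 grip 30.0 F [ 0.1753 -0.5452 -4.7164] B [ 0.0565 -0.1058] z 0.08142045263237331
tape_hook 0.74 281 154 [ 0.1084 -0.1048] 0.09291275640268205
tape_nose 0.91 276 238 [ 0.0789 -0.1028] 0.13355177968730894
tape_centre 0.64 281 242 [ 0.077  -0.1048] 0.1331309004153504
```

View pics/w5.png

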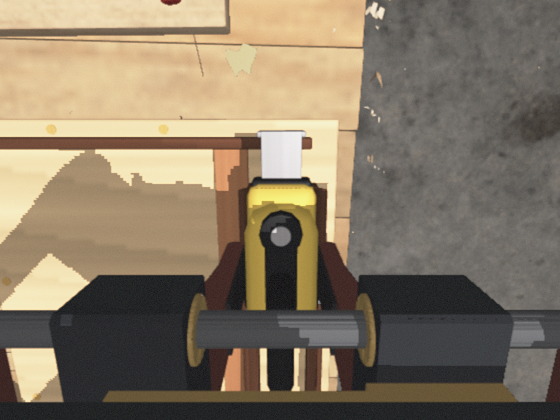

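The tape is held with the blade pointing at the batten. Next I'll check hook and axis alignment, then lower.

```bash
python3 - <<'E'
from h import *
d=np.load("w5.npz");W=d["W"].reshape(-1,3);W=W[~np.isnan(W[:,0])];b=toB(W);z=W[:,2]
k=(z>.075)&(z<.11)&(b[:,0]>.08)&(b[:,0]<.14)&(abs(b[:,1]+.105)<.02)
print("blade",k.sum(),b[k].min(0),b[k].max(0),np.median(z[k]),cv2.minAreaRect(b[k].astype(np.float32)))
k=(z>.105)&(z<.13)&(b[:,0]>.05)&(b[:,0]<.14)&(abs(b[:,1]+.105)<.03);print("case",b[k].min(0),b[k].max(0))
for x in(.055,.065,.075,.085):
    k=(z>.105)&(z<.135)&(abs(b[:,0]-x)<.004)&(abs(b[:,1]+.105)<.03);print(x,k.sum(),b[k,1].min(),b[k,1].max())
E
```

```text
blade 4017 [ 0.08   -0.1216] [ 0.1195 -0.0876] 0.09408684291657439 ((0.09976135194301605, -0.10456664860248566), (0.03943801298737526, 0.034048594534397125), 0.1415703445672989)
case [ 0.05   -0.1306] [ 0.0905 -0.0788]
0.055 928 -0.12169230645295032 -0.08756577163162142
0.065 2385 -0.13063229792176373 -0.0787891911672991
0.075 1179 -0.12154955237752452 -0.08765943616433655
0.085 1451 -0.11850238690113135 -0.09042192152802775
```

```bash
python3 - <<'E'
from h import *
servo_line(T(B(.0605,CY-.0007,.1)),down(A),rate=.1)
print(servo_line(T(B(.0605,CY-.0007,.0435)),rate=.06,contact_N=8));st()
c=capture("wrist");W=cloud(c).reshape(-1,3);W=W[~np.isnan(W[:,0])];b=toB(W);z=W[:,2]
k=(z>.024)&(z<.04)&(b[:,0]>.1)&(b[:,0]<.14)&(abs(b[:,1]+.105)<.014);print("blade",b[k].max(0),np.median(z[k]))
k=(z>.05)&(z<.085)&(b[:,0]>.05)&(b[:,0]<.14)&(abs(b[:,1]+.105)<.018);print("case",b[k].max(0),np.percentile(z[k],95))
E
```

```text
True
t 21.0 gap 0.0338 grip 30.0 F [0.2523 0.1302 4.6222] B [ 0.0587 -0.1068] z 0.020494216747076112
blade [ 0.1217 -0.091 ] 0.031663437541915376
case [ 0.0908 -0.087 ] 0.07942858728622686
```

```bash
python3 - <<'E'
from h import *
move_gripper(.055);st()
p=current_position();servo_line([*p[:2],.13],rate=.15)
move_ptp(T(B(-.02,CY,.2)),down(A))
c=capture("wrist");cv2.imwrite("pics/w6.png",c["image"]);W=cloud(c).reshape(-1,3);W=W[~np.isnan(W[:,0])];b=toB(W);z=W[:,2]
k=(z>.024)&(z<.04)&(b[:,0]>.1)&(b[:,0]<.14)&(abs(b[:,1]+.105)<.014);print("blade",b[k].max(0),np.median(z[k]))
k=(z>.09)&(z<.11)&(abs(b[:,0]-.04)<.05)&(abs(b[:,1]+.105)<.03);print("fin",k.sum(),b[k].min(0),b[k].max(0),cv2.minAreaRect(b[k].astype(np.float32)))
k=(z>.045)&(z<.068)&(b[:,0]<.12)&(abs(b[:,1]+.105)<.02);print("case",b[k].min(0),b[k].max(0))
k=(z>.0495)&(z<.06)&(abs(b[:,0])<.03)&(b[:,1]<-.127)&(b[:,1]>-.16);print("marker",k.sum(),np.median(b[k],0),b[k].min(0),b[k].max(0))
E
```

```text
t 21.6 gap 0.0546 grip 0.0 F [-0.7829 -0.3359 -0.0562] B [ 0.0573 -0.1055] z 0.018793424958052064
blade [ 0.1218 -0.0916] 0.03168224308562663
fin 698 [ 0.0298 -0.1108] [ 0.0656 -0.1012] ((0.047696925699710846, -0.10603483766317368), (0.009556831791996956, 0.03575841337442398), 89.9454574584961)
case [ 0.0192 -0.1233] [ 0.09   -0.0881]
marker 76 [ 0.0079 -0.1364] [ 0.005  -0.1409] [ 0.0106 -0.132 ]
```

View pics/w6.png

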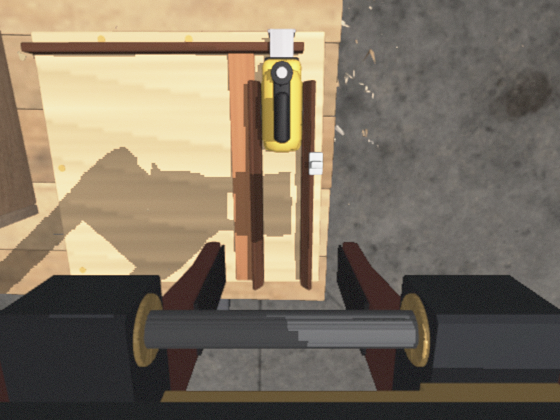

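The tape is seated in the channel with the hook past the batten (282,42). I'll grip the fin and draw back.

```bash
python3 - <<'E'
from h import *
y=-.106
move_gripper(.04)
move_ptp(T(B(.0477,y,.13)),down(A))
print(servo_line(T(B(.0477,y,.075)),rate=.08,contact_N=6))
move_gripper(.0);st()
servo_line(T(B(-.0431,y,.075)),rate=.05);st()
sleep(.3);c=capture("wrist");np.savez("w7.npz",W=cloud(c),**c);W=cloud(c).reshape(-1,3);W=W[~np.isnan(W[:,0])];b=toB(W);z=W[:,2]
k=(z>.02)&(z<.04)&(b[:,0]>.1)&(b[:,0]<.14)&(abs(b[:,1]+.105)<.014);print("blade",b[k].max(0),np.median(z[k]))
for lo,hi in((.015,.027),(.033,.05),(.05,.058),(.058,.066)):
  k=(z>lo)&(z<hi)&(b[:,0]<.09)&(b[:,0]>-.04)&(abs(b[:,1]+.1055)<.013);print("case",lo,k.sum(),np.percentile(b[k,0],[50,90,98,100]) if k.sum() else 0)
k=(z>.0495)&(z<.06)&(abs(b[:,0])<.03)&(b[:,1]<-.127)&(b[:,1]>-.16);print("marker",k.sum(),np.median(b[k],0),b[k].min(0),b[k].max(0))
cv2.imwrite("pics/w7.png",c["image"])
E
```

```text
False
t 25.4 gap 0.0099 grip 30.0 F [0.5358 0.8736 1.865 ] B [ 0.0468 -0.107 ] z 0.05172995942781605
t 27.3 gap 0.0098 grip 30.0 F [5.0757 0.1005 0.6029] B [-0.0433 -0.1075] z 0.0517578001905272Traceback (most recent call last):
  File "<stdin>", line 9, in <module>
    return umr_maximum(a, axis, None, out, keepdims, initial, where)
ValueError: zero-size array to reduction operation maximum which has no identity
```

```bash
python3 - <<'E'
from h import *
d=np.load("w7.npz");cv2.imwrite("pics/w7.png",d["image"]);W=d["W"].reshape(-1,3);W=W[~np.isnan(W[:,0])];b=toB(W);z=W[:,2]
for lo,hi in((.015,.027),(.027,.04),(.04,.05),(.05,.058),(.058,.068)):
  k=(z>lo)&(z<hi)&(b[:,0]<.12)&(b[:,0]>-.04)&(abs(b[:,1]+.1055)<.013);print("case",lo,k.sum(),np.percentile(b[k,0],[50,90,98,100]) if k.sum() else 0)
k=(z>.0495)&(z<.06)&(abs(b[:,0])<.03)&(b[:,1]<-.127)&(b[:,1]>-.16);print("marker",k.sum(),np.median(b[k],0) if k.any() else 0)
E
```

```text
case 0.015 8 [0.0087 0.0088 0.0088 0.0088]
case 0.027 5672 [0.0482 0.0789 0.0847 0.0862]
case 0.04 794 [0.0014 0.005  0.0059 0.0065]
case 0.05 204 [-0.0039 -0.0017 -0.0013 -0.0011]
case 0.058 1394 [-0.0224 -0.0096 -0.0051  0.0008]
marker 204 [ 0.008  -0.1366]
```

View pics/w7.png

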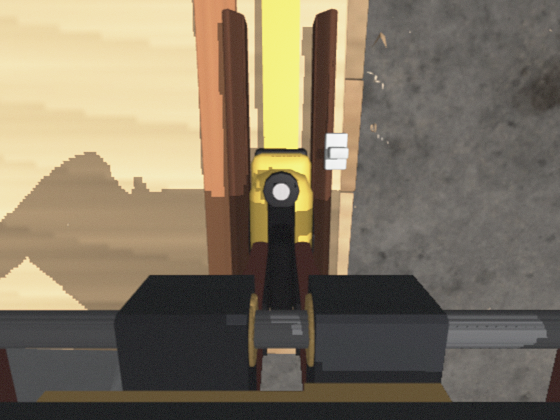

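The nose face is at board x≈8.7 mm and the marker at 8.0 mm, so they are level. I'll swing the lever along the arc now.

```bash
python3 - <<'E'
from h import *
P=np.array([-.0074,-.106])
for th in np.arange(.1,1.45,.1).tolist()+[1.43]:
    f=P+.036*np.array([-np.cos(th),-np.sin(th)])
    o=Ro.from_euler('z',th).apply(OFF)
    servo_line(B(*f,.075)+o,down(A+th),rate=.03)
    if int(round(th*10))%3==0: print(round(th,2),np.array(current_force()),current_torque()[2])
st();print(current_joint_pos())
c=capture("wrist");np.savez("w8.npz",W=cloud(c),**c)
move_gripper(.035);st()
p=current_position();servo_line([*p[:2],.14],rate=.12)
move_ptp(T(B(-.08,CY,.22)),down(A));st()
c=capture("wrist");cv2.imwrite("pics/w9.png",c["image"]);np.savez("w9.npz",W=cloud(c),**c)
W=cloud(c).reshape(-1,3);W=W[~np.isnan(W[:,0])];b=toB(W);z=W[:,2]
for lo,hi in((.015,.027),(.027,.04),(.04,.05),(.05,.058),(.058,.068)):
  k=(z>lo)&(z<hi)&(b[:,0]<.13)&(b[:,0]>-.04)&(abs(b[:,1]+.1055)<.013);print("case",lo,k.sum(),np.percentile(b[k,0],[50,90,98,100]) if k.sum() else 0)
k=(z>.0495)&(z<.06)&(abs(b[:,0])<.03)&(b[:,1]<-.127)&(b[:,1]>-.16);print("marker",k.sum(),np.median(b[k],0) if k.any() else 0)
k=(z>.09)&(z<.11)&(abs(b[:,0]+.01)<.06)&(abs(b[:,1]+.13)<.06);print("fin",k.sum(),cv2.minAreaRect(b[k].astype(np.float32)))
E
```

```text
0.3 [5.67   1.2807 0.892 ] 0.021568167274510833
0.6 [4.4883 2.9224 4.7195] -0.00727914404002708
0.9 [2.1328 1.6375 6.7499] 0.051915305096467516
1.2 [0.3553 1.7321 8.0183] -0.006204170741398573
t 31.8 gap 0.0097 grip 30.0 F [-0.7881  0.7524  6.7477] B [-0.0132 -0.1425] z 0.05162108589115608
[-0.8128  0.537   1.6209 -0.0017  0.9855 -0.688 ]
t 32.4 gap 0.0356 grip 0.0 F [-0.0354  0.3474 -0.1255] B [-0.0118 -0.1427] z 0.051357874718137714
t 34.6 gap 0.0348 grip 0.0 F [-0.2767  0.4455 -0.415 ] B [-0.0811 -0.1064] z 0.19600483350951703
case 0.015 0 0
case 0.027 2172 [0.0498 0.0826 0.089  0.0905]
case 0.04 204 [0.0027 0.0054 0.0055 0.0064]
case 0.05 22 [-0.0055 -0.0038 -0.0032 -0.0029]
case 0.058 886 [-0.0261 -0.015  -0.0073 -0.0024]
marker 75 [ 0.0075 -0.1366]
fin 598 ((-0.013308919966220856, -0.13990990817546844), (0.035787250846624374, 0.00992604997009039), 80.88551330566406)
```

View pics/w9.png

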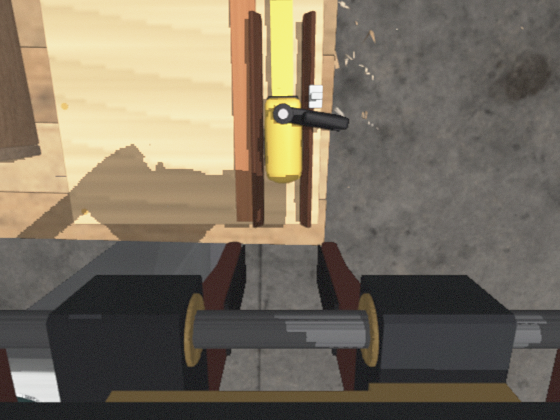

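The lever is swung to about 81° and the nose is at about 7.8 mm against the marker at 7.5 mm, locked. On to the blanks.

```bash
cat > bl.py <<'E'
from h import *
def blanks(c,lo=(.3,.15),hi=(.62,.62)):
    W=cloud(c);Z=W[...,2]
    m=(Z>.013)&(Z<.026)&(W[...,0]>lo[0])&(W[...,0]<hi[0])&(W[...,1]>lo[1])&(W[...,1]<hi[1])
    m=cv2.morphologyEx(m.astype(np.uint8),cv2.MORPH_OPEN,np.ones((3,3)))
    n,l,s,_=cv2.connectedComponentsWithStats(m)
    out=[]
    for i in range(1,n):
        if s[i,4]<300: continue
        Q=W[l==i];(cx,cy),(w,h),a=cv2.minAreaRect(Q[:,:2].astype(np.float32))
        if w<h: a+=90;w,h=h,w
        a=(a+90)%180-90
        print("comp",s[i,4],(round(cx,4),round(cy,4)),round(w,4),round(h,4),"long axis deg",round(a,1),"z",np.median(Q[:,2]))
        out.append((cx,cy,w,h,np.radians(a)))
    return out
E
python3 - <<'E'
from bl import *
p=current_position();servo_line([*p[:2],.36],rate=.3)
move_ptp([.40,.36,.36],down(np.pi/2))
c=capture("wrist");cv2.imwrite("pics/w10.png",c["image"]);print(-c["R"].T@c["t"])
blanks(c)
for q in silhouettes("wrist","blank_0_mid"): print(q["conf"],q["xy"],q["region"].sum())
c=capture("top");print("top");blanks(c,(.3,.1),(.95,.95));st()
for q in silhouettes("top","blank_0_mid"): print(q["conf"],q["xy"],q["region"].sum())
E
```

```text
[0.4004 0.429  0.5465]
comp 3296 (0.4983, 0.3805) 0.1999 0.0356 long axis deg -87.3 z 0.019669284087070193
comp 3097 (0.4121, 0.3539) 0.1999 0.035 long axis deg -85.8 z 0.0196830743598856
top
comp 7934 (0.7972, 0.2525) 0.3073 0.3058 long axis deg -88.2 z 0.021786838707792147
comp 818 (0.5009, 0.3803) 0.2005 0.0349 long axis deg -87.3 z 0.019580525674473145
comp 347 (0.4789, 0.7357) 0.1645 0.0208 long axis deg -80.4 z 0.017042786983814846
comp 791 (0.4148, 0.3558) 0.1968 0.035 long axis deg -85.8 z 0.019759008161999395
t 38.0 gap 0.0351 grip 0.0 F [-0.8573 -0.7094 -0.1161] B [-0.0639  0.615 ] z 0.35999578821680367
0.29 [416.3, 233.9] 684
0.26 [172.6, 262.0] 817
```

View pics/w10.png

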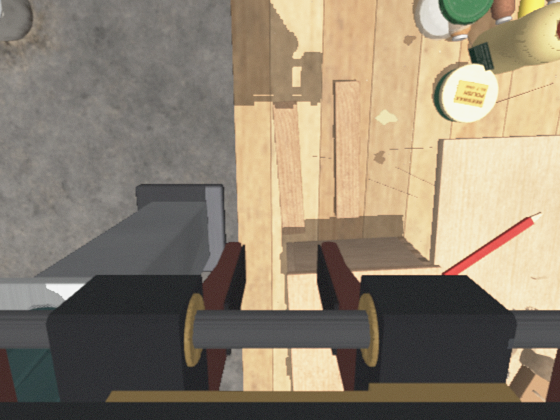

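Two blanks, as seen at (290,165) and (347,150) in the wrist view; no third. Check the lever-knob height, then place the first.

```bash
cat >> bl.py <<'E'
def near(L,x,y): return min(L,key=lambda q:np.hypot(q[0]-x,q[1]-y))
def job(guess,by):
    move_gripper(.06)
    c=capture("wrist");q=near(blanks(c),*guess);cx,cy,w,h,a=q;yaw=a%np.pi
    assert abs(w-.2)<.01 and abs(h-.035)<.005
    o=Ro.from_euler('z',yaw).apply(OFF)
    move_ptp(np.r_[cx,cy,.12]+o,down(yaw))
    print("touch",servo_line(np.r_[cx,cy,.009]+o,rate=.08,contact_N=6))
    move_gripper(.0);st()
    if current_finger_gap()<.03: print("MISS");return
    z0=current_position()[2]
    p=current_position();servo_line([p[0],p[1],.28],rate=.25)
    move_ptp(T(B(-.004,by,.28)),down(A))
    servo_line(T(B(-.004,by,.06)),rate=.2)
    t=B(-.004,by,z0+.010);t[:2]+=OFF[:2]
    print("down",servo_line(t,rate=.04,contact_N=4));st()
    p=current_position();t=p+np.r_[EX*.016,0]
    print("push",servo_line(t,rate=.02,contact_N=6));st()
    move_gripper(.052);st()
    p=current_position();servo_line([p[0],p[1],.16],rate=.12)
    move_ptp(T(B(-.05,-.02,.32)),down(A))
def check():
    c=capture("wrist");W=cloud(c).reshape(-1,3);W=W[~np.isnan(W[:,0])];b=toB(W);z=W[:,2]
    k=(z>.022)&(z<.036)&(b[:,0]>-.125)&(b[:,0]<.1035)&(b[:,1]>-.055)&(b[:,1]<.124)
    im=np.zeros((400,400),np.uint8);ij=(b[k]*1000+200).astype(int);im[ij[:,0],ij[:,1]]=1
    im=cv2.morphologyEx(im,cv2.MORPH_CLOSE,np.ones((5,5)))
    n,l,s,_=cv2.connectedComponentsWithStats(im)
    for i in range(1,n):
        if s[i,4]<500: continue
        j=l[ij[:,0],ij[:,1]]==i;r=b[k][j];print("blank",cv2.minAreaRect(r.astype(np.float32)),r.min(0),r.max(0),np.median(z[k][j]))
    k=(z>.09)&(z<.11)&(abs(b[:,0]+.01)<.06)&(abs(b[:,1]+.13)<.06)
    if k.sum()>50: print("fin",k.sum(),cv2.minAreaRect(b[k].astype(np.float32)))
    k=(z>.02)&(z<.036)&(b[:,0]>.1)&(b[:,0]<.14)&(abs(b[:,1]+.105)<.01)
    if k.any(): print("blade end",b[k].max(0),np.median(z[k]))
    return c
E
python3 - <<'E'
from bl import *
W=np.load("w9.npz")["W"].reshape(-1,3);b=toB(W);k=(abs(b[:,0]+.0072)<.02)&(abs(b[:,1]+.1045)<.017)&(W[:,2]<.12);print("knob z",np.nanmax(W[k,2]))
job((.4121,.3539),.04)
c=check();cv2.imwrite("pics/w11.png",c["image"])
E
```

```text
knob z 0.07454680931119775
comp 3281 (0.4982, 0.3805) 0.2001 0.0353 long axis deg -87.3 z 0.01967822028112594
comp 3096 (0.4121, 0.3539) 0.2 0.035 long axis deg -85.9 z 0.019701358082522706
touch False
t 41.8 gap 0.0347 grip 30.0 F [ 0.2003 -0.7796  2.3473] B [-0.0513  0.6082] z -0.014361700600968377
down True
t 47.4 gap 0.0344 grip 30.0 F [-0.9451 -0.1293  4.7472] B [-0.0054  0.0393] z -0.0043659733883294125
push True
t 47.7 gap 0.0347 grip 30.0 F [-0.3039 -0.1588  3.9589] B [-0.0055  0.0393] z -0.0043577440128674885
t 48.2 gap 0.0519 grip 0.0 F [-1.185   0.1619  0.342 ] B [-0.0061  0.0397] z -0.004899148863526298
blank ((-0.00525733083486557, 0.04054383933544159), (0.035258665680885315, 0.19944758713245392), 89.98403930664062) [-0.105   0.0229] [0.0945 0.0582] 0.029568559665711033
fin 330 ((-0.013223661109805107, -0.13909056782722473), (0.03523750975728035, 0.010088915005326271), 81.24047088623047)
blade end [ 0.1163 -0.095 ] 0.031881203102609876
```

View pics/w11.png

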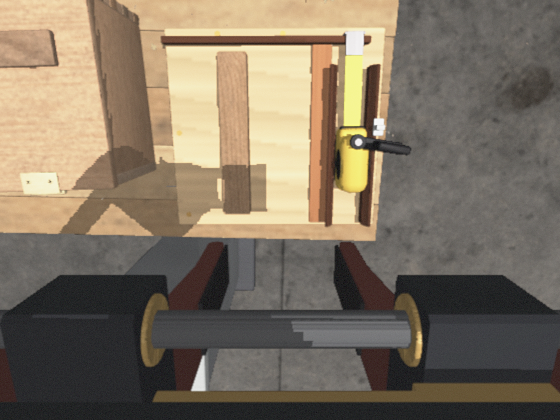

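The first blank lies square but about 10 mm short of the batten because the push stopped early. I'll place the second, then push both home from their tail ends with shut fingers.

```bash
sed -i '/print("push"/d; /t=p+np.r_\[EX/d' bl.py; python3 - <<'E'
from bl import *
move_ptp([.40,.36,.36],down(np.pi/2))
job((.4982,.3805),-.022)
check()
move_gripper(0)
for y in(.0405,-.0215):
    move_ptp(T(B(-.128,y,.08)),down(A))
    servo_line(T(B(-.128,y,.017)),rate=.08,contact_N=8);sleep(.3)
    print("push",servo_line(T(B(-.1025,y,.017)),rate=.02,contact_N=7));st()
    p=current_position();servo_line(p-np.r_[EX*.015,0],rate=.1);p=current_position();servo_line([p[0],p[1],.1],rate=.15)
move_ptp(T(B(-.05,-.02,.32)),down(A))
c=check();cv2.imwrite("pics/w12.png",c["image"])
E
```

```text
comp 3288 (0.4982, 0.3807) 0.1999 0.0355 long axis deg -87.5 z 0.019682547782502342
touch False
t 56.3 gap 0.0345 grip 30.0 F [-0.6921  0.1046  1.404 ] B [0.0354 0.6328] z -0.01433507358806313
down True
t 62.2 gap 0.0347 grip 30.0 F [-0.2242 -0.1455  5.2968] B [-0.0054 -0.0227] z -0.00435780563026332
t 62.7 gap 0.0516 grip 0.0 F [-0.1315 -0.0425  0.3046] B [-0.0063 -0.022 ] z -0.0051750385290111195
blank ((-0.004919283092021942, -0.021411098539829254), (0.19956710934638977, 0.03504925221204758), 0.12714523077011108) [-0.1047 -0.0389] [ 0.0948 -0.0039] 0.029573068334901385
blank ((-0.0048789381980896, 0.04059690237045288), (0.03537021949887276, 0.1995849609375), 89.99905395507812) [-0.1047  0.0229] [0.0949 0.0583] 0.02949732599749942
fin 323 ((-0.013289395719766617, -0.13946962356567383), (0.035353291779756546, 0.01001690048724413), 81.13777923583984)
blade end [ 0.1162 -0.095 ] 0.03192521318969001
push True
t 69.1 gap 0.0001 grip 0.0 F [ 0.0846  0.5114 -0.0872] B [-0.1063  0.0399] z -0.00674105320579662
push True
t 73.0 gap 0.0004 grip 0.0 F [-0.5458 -0.2462  0.7013] B [-0.1062 -0.0222] z -0.006756838112965152
blank ((0.004201926290988922, -0.021453486755490303), (0.03500503674149513, 0.19858109951019287), 89.95022583007812) [-0.0951 -0.039 ] [ 0.1035 -0.0039] 0.02962561679498265
blank ((0.004026472568511963, 0.04063185304403305), (0.03541019558906555, 0.19892078638076782), 89.92594146728516) [-0.0954  0.0229] [0.1035 0.0583] 0.02953934164059078
fin 330 ((-0.013263269327580929, -0.13947126269340515), (0.0353773795068264, 0.009947601705789566), 81.11480712890625)
blade end [ 0.116 -0.095] 0.03197407918614961
```

View pics/w12.png

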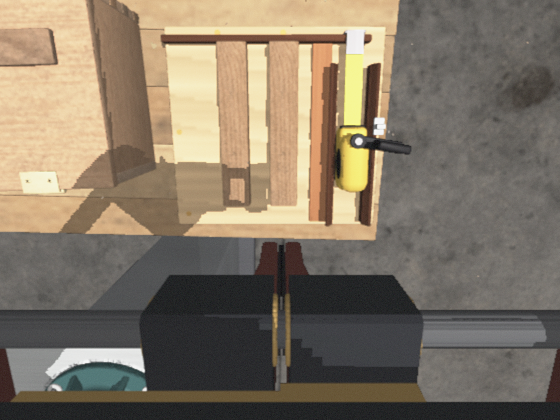

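Both blanks (columns 232 and 283) butt the batten, the lever is locked to the side and the hook is over the batten. I'm handing it in.

```bash
python3 -c "
from bench import *
print(close_job(),current_clock())"
```

```text
the job is handed in; nothing more can be done
the job is handed in; nothing more can be done
```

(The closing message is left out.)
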